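# Key the sweet-shop carousel hub tight

### The arm

A 6-joint arm with a two-finger parallel gripper is mounted at the origin on the work surface. World frame = base frame: x ahead of the robot, y to its left, z up, the work surface at z = 0. Lengths are in mm, angles in rad, forces in N, time in s.
With the tool pointing down it reaches from about 225 to 725 mm from the base axis. Payload 3.1 kg.
Tool frame: the origin (TCP) lies at the very end of the fingers, on their centre line; the grasp point (between the pads) lies 19 mm behind it (bot.pinch_z is the distance from the TCP to the grasp point, in mm); z points along the fingers, y is the line along which they close (so a half turn about z gives the same grasp; the last joint's range is limited). The gripper opens to 85 mm and grips with 20 to 120 N. Pads are 22 mm wide; open, the fingers measure 114 mm over their backs; the gripper's body (76 mm by 85 mm) begins 54 mm behind the grasp point. The pads swing forward as they close: fully open they stand 13 mm farther back than shut.
Start: joints at [1.171, 0.048, 0.099, 1.622, 0, 1.443], TCP at [140.952, 505.717, 231.312] pointing down, gripper open.
Joint ranges: [-2.91, 2.91], [-0.99, 1.94], [-1.21, 1.42], [-2.12, 2.29], [-1.49, 1.47], [-3.14, 3.14]. Speed limits (rad/s): [2.79, 2.79, 3.14, 3.14, 3.14, 3.14].

### API

Orientations are given as a unit quaternion [w, x, y, z].
In Python, from rig import telemetry, imaging, order, bot gives the robot as it stands.
- The arm moves only by the shell command python3 -m jog 'ROWS' [FORCE]. ROWS is JSON, a list of rows, each an object with "translation": the shift along the world's x, y, z in m, a list of three; "angular": the turn, a rotation vector about the world's x, y, z in degrees, a list of three; "jaw": the finger opening in m, from 0 to 0.0854. A call has exactly 10 rows; each row shifts and turns the commanded pose from where the row before left it; what a row does not reach is not made up. A row lasts 1/8 s, in which the tool goes at most 62.5 mm and 10.7 degrees, less where a joint would pass 70% of its speed; a pose out of reach is approached as far as the arm can. A call with a gripper value outside its range is refused whole. The fingers move at their own pace and stop on an object; FORCE is the grip in N (left out, the last holds). Time passes only in rows, so rows that do not move let the fingers close, or fill a call up. It gives the time, the measured TCP pose, the force, the opening and the grip force at its end, in the units of the state.
- telemetry.get_state(): the state, without advancing time (a new reading comes with each control period).
- imaging.read_camera(name): name is "scene" or "top" or "wrist"; returns the picture (420x560x3 uint8, blue, green, red); there is no depth.
- imaging.camera_params(name): a dict with "fovy" (degrees; the focal length in pixels is half the picture's height over the tangent of half this angle, whatever the lens; pixels are square), "cx", "cy" (the principal point, pixels), "k1" (the pictures are not rectified: a ray, as slopes to the right and down, at radius r is drawn at 1 + k1 r^2 times it, then the intrinsics apply), "R" (3x3) and "t" (3): a world point X has camera coordinates R X + t. Camera axes: x right, y down, z forward; pixel columns grow to the right and rows downward; lengths in mm; the calibration is good to about 2 mm. A picture is of the moment at which its call begins: read the wrist's pose just before it. camera_params takes no time and is no camera call; for the wrist camera it gives the pose at the moment of the call.
- order.finish_job(): hands the job in; it is judged then, once.
The state is a dict: "time_s": time; "joint_positions": joint angles; "qvel": joint speeds; "effort": joint torques, N m; "position": TCP position; "ee_rot": TCP orientation; "ft_force": force on the tool from outside, world axes, zero at the start; "ft_torque": the same for the moment, N m; "opening": finger opening in mm; "finger_force": force on a finger pad.
Only numpy, scipy, OpenCV 4.12 (cv2) and the standard library are available. Lean on these libraries where they do the work, as an engineer would, in place of code of your own. Each camera call takes 0.05 s, during which the arm holds its last target. There are 200 camera calls.

### The job

Lock the display carousel to its spindle: take the tapered steel key by its head from the little wooden rack, start its thin end down into the gap between the wooden hub and the spindle with the straight face against the hub wall, and tap or press it down until it is tight. Go gently: a moderate push of the hand makes it tight, and heavy force would split the hub. Leave the key upright and wedged there, let go, and leave everything else standing where it is.

Things in the scene. Friction and masses are not known exactly. Their poses are not given: they have to be found in the camera images.
- key: Steel gib key, 180 g, hanging upright by its head in one rack slot. Blade 80 mm long, 20 mm wide (y), one-sided taper 0.15 mm per mm: 4 mm thick at the lower end (tip), 16 mm under the head. Origin: level with the tip under the head's centre; the straight face is at x = +7.25 mm, looking to +x (at the start away from the robot, within 0.4 rad, like the gap's wall within 0.5); z up.
- key_head (a point): Centre of the top of the key's rectangular head, 104 mm straight above the key's origin; axes as the key. The head is 27.5 mm (x) by 20 mm (y) by 24 mm high; grip it by its 20 mm width, fingers closing along the key's y. While it hangs in the rack the head's underside is 95 mm above the table.
- carousel: Fixed round wooden tray (radius 125 mm, top 33 mm above the table) with a square wooden hub, 96 (x) by 80 mm (y), top 105 mm above the table, bore 72 mm deep. In the bore a steel spindle, 8 mm taller, in a stiff rubber bush: it gives 1 mm per 50 N. Friction keeps the key tight: pressing its head once with about 20 N is enough. Origin: on the table under the hub; z up; along +x: spindle, gap, wall.
- keyseat (a point): Middle of the upper edge of the hub wall that the key's straight face slides on: 105 mm above the table, 26 mm in +x from the carousel's origin. x points into the wall: the gap (23 mm wide in y) lies on the -x side, 9 to 13 mm across to the spindle, differing each time, and narrows downward to match the key, which first binds 33 to 60 mm deep; only feel tells where.
- rack: Fixed little wooden rack, 130 mm (x) by 56 mm (y), top 95 mm above the table, two slots 66 mm apart along x; key in one, round-headed pin in the other. Origin: on the table under its middle.
- pin: Bystander: round steel pin with a round head (27 mm across, 22 mm high), hanging in the other slot. Origin: centre of the head's underside.
- small_jar_a: Bystander: small glass jar (52 mm across, 70 mm high) on the tray. Origin: centre of its underside.
- small_jar_b: Bystander: like small_jar_a, elsewhere on the tray.
- lollipop: Bystander: lollipop lying flat, disc 64 mm across, 12 mm thick. Origin: under the disc's centre.
- candy_cane: Bystander: candy cane lying flat, 160 mm long, 12 mm thick.
- scoop: Bystander: aluminium spoon lying flat.
Mind the look-alikes: they are no part of the job. Leave any turquoise or yellow look-alike of the key alone.

How it is judged:
By the outcome, as a careful person would: the job done as asked, in the order asked, and still so for the second after the job is handed in, with the robot touching nothing.
It also fails if it takes over 54 s, if anything falls off the work surface, if the arm or the gripper's body presses on something with over 40 N, if the wrist force passes 120 N, or if a joint passes its speed limit or range.

## Working session

There is one attempt and no reset: what is moved stays moved. The work goes in short steps, Python scripts to look and compute and a shell command to move; the robot and the scene stay as the last step left them, time stands still between calls to the robot, and variables do not carry over. Pictures are saved under pics/ and viewed, at most 10 in all, crops included, and the job is handed in when it is done.

```bash
mkdir -p pics; ls; cat > h.py <<'E'
import numpy as np, cv2
from rig import telemetry, imaging, order, bot
def K(p):
    f=210/np.tan(np.radians(p["fovy"])/2); return f,p["cx"],p["cy"],p["k1"]
def ray(p,u,v):
    f,cx,cy,k=K(p); d=np.array([(u-cx)/f,(v-cy)/f]); s=d.copy()
    for _ in range(30): s=d/(1+k*(s@s))
    R=np.array(p["R"]);t=np.array(p["t"]); o=-R.T@t; return o,R.T@np.r_[s,1]
def onz(p,u,v,z):
    o,d=ray(p,u,v); return o+d*(z-o[2])/d[2]
def proj(p,X):
    f,cx,cy,k=K(p); c=np.array(p["R"])@np.array(X,float)+np.array(p["t"]); s=c[:2]/c[2]; s=s*(1+k*(s@s)); return s*f+[cx,cy]
def snap(n,fn):
    p=imaging.camera_params(n); im=imaging.read_camera(n); cv2.imwrite(fn,im); return p,im
E
python3 - <<'E'
from h import *
for n in("top","scene","wrist"):
    p,im=snap(n,f"pics/{n}0.png"); R=np.array(p["R"]);print(n,p["fovy"],p["k1"],-R.T@np.array(p["t"]),R[2])
    np.save(f"pics/{n}0.npy",p,allow_pickle=True)
print(telemetry.get_state(), bot.pinch_z)
a=cv2.imread("pics/top0.png");cv2.imwrite("pics/top0b.png",cv2.resize(a,(800,600),interpolation=cv2.INTER_CUBIC))
E
```

```text
pics
top 52.691376963660616 -0.13471533388825604 [ 384.76577444   60.61051339 1162.6120197 ] [ 0.07218283  0.02063431 -0.99717795]
scene 42.698708028124344 -0.008386110865915848 [1106.222993    780.58357621  762.08655458] [-0.53096651 -0.61884735 -0.5788804 ]
wrist 65.73238302597379 -0.07505260610765117 [ 72.14469017 524.66600198 371.94430105] [ 0.2680108  -0.07742625 -0.96029963]
{'time_s': 0.15, 'joint_positions': array([1.17116890e+00, 4.86041373e-02, 9.79139974e-02, 1.62202986e+00,
       1.21334261e-05, 1.44298335e+00]), 'qvel': array([ 0.00240486, -0.00046499,  0.00334386, -0.00060127, -0.00076811,
       -0.00099848]), 'effort': array([ 1.11180085e-03, -3.39259708e+01,  3.20423663e+01,  1.53166201e-02,
       -1.53946598e-04,  7.10408585e-06]), 'position': array([140.76963247, 505.2536979 , 230.35193314]), 'ee_rot': array([-2.56582645e-04,  1.35489167e-01,  9.90778361e-01, -9.27001323e-04]), 'ft_force': array([-1.26181522,  0.12191146, -0.07383809]), 'ft_torque': array([-0.00828136, -0.02463063, -0.02547553]), 'finger_force': 0.0, 'opening': 85.68425284019523} 18.700000000000003
```

View pics/top0b.png

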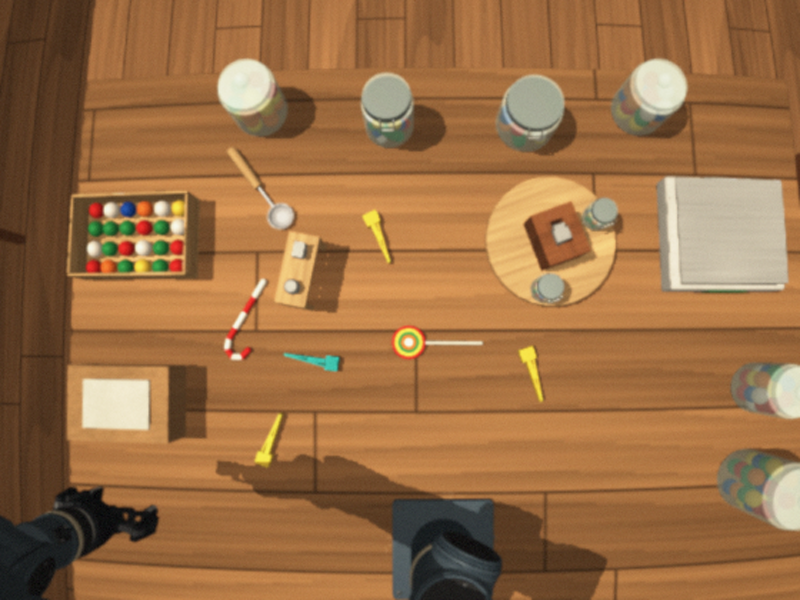

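View pics/scene0.png

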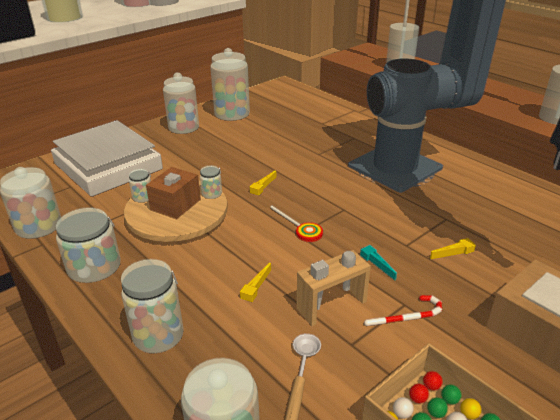

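The top view (800 px scale) shows the rack at (297,270) with the key's rectangular head at (299,249) and the round pin at (291,286). The hub is at (557,236) with the grey spindle at (561,232), and jars are at (601,214) and (549,289).

```bash
python3 - <<'E'
from h import *
p=np.load("pics/top0.npy",allow_pickle=True).item()
f=lambda u,v,z:print((u,v),onz(p,u*.7,v*.7,z).round(1))
f(299,249,119);f(291,286,117)
for q in[(289,232),(321,238),(306,307),(275,301)]:f(*q,95)
f(557,236,105);f(561,232,113);f(601,214,103);f(549,289,103)
w=np.load("pics/wrist0.npy",allow_pickle=True).item();R=np.array(w["R"]);print(R)
E
```

```text
(299, 249) [557. 255. 119.]
(291, 286) [492.  268.7 117. ]
(289, 232) [592.1 278.2  95. ]
(321, 238) [580.6 219.9  95. ]
(306, 307) [456.6 245.6  95. ]
(275, 301) [467.5 301.6  95. ]
(557, 236) [ 581.1 -200.7  105. ]
(561, 232) [ 586.8 -206.1  113. ]
(601, 214) [ 622.  -282.7  103. ]
(549, 289) [ 486.8 -184.5  103. ]
[[ 0.26808564  0.96339085 -0.00285525]
 [ 0.92536495 -0.25667731  0.27895602]
 [ 0.2680108  -0.07742625 -0.96029963]]
```

```bash
python3 -m jog '[{"translation":[0.047,-0.027,0.002],"angular":[0,0,0.4],"jaw":0.085},{"translation":[0.047,-0.027,0.002],"angular":[0,0,0.4],"jaw":0.085},{"translation":[0.047,-0.027,0.002],"angular":[0,0,0.4],"jaw":0.085},{"translation":[0.047,-0.027,0.002],"angular":[0,0,0.4],"jaw":0.085},{"translation":[0.047,-0.027,0.002],"angular":[0,0,0.4],"jaw":0.085},{"translation":[0.047,-0.027,0.002],"angular":[0,0,0.4],"jaw":0.085},{"translation":[0.047,-0.027,0.002],"angular":[0,0,0.4],"jaw":0.085},{"translation":[0.047,-0.027,0.002],"angular":[0,0,0.4],"jaw":0.085},{"translation":[0.047,-0.027,0.002],"angular":[0,0,0.4],"jaw":0.085},{"translation":[0,0,0],"angular":[0,0,0],"jaw":0.085}]'
python3 - <<'E'
from h import *
s=telemetry.get_state();print(s["position"],s["ee_rot"],abs(s["qvel"]).max())
p,im=snap("wrist","pics/w1.png");np.save("pics/w1.npy",p,allow_pickle=True)
E
```

```text
time_s: 1.4
position: [566.6, 259.9, 246.9]
ee_rot: [-0.001, 0.107, 0.994, -0.001]
ft_force: [-0.0, -0.1, -0.2]
opening: 84.8
finger_force: 0.0
[566.55846519 259.92084012 246.87481403] [-9.69740483e-04  1.06842771e-01  9.94275038e-01 -9.11262715e-04] 0.05786708811635756
```

View pics/w1.png

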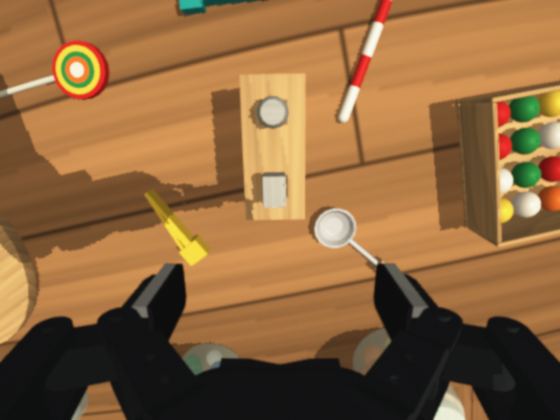

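The wrist view shows the key's head at about (274,190), the pin at (273,112), and the rack top over columns 240-305 and rows 74-219. The key is aligned with the rack.

```bash
python3 - <<'E'
from h import *
p=np.load("pics/w1.npy",allow_pickle=True).item();im=cv2.imread("pics/w1.png")
hsv=cv2.cvtColor(im,cv2.COLOR_BGR2HSV)
m=((hsv[...,1]<50)&(hsv[...,2]>90)).astype(np.uint8); w=np.zeros_like(m);w[80:220,240:306]=1;m*=w
cs,_=cv2.findContours(m,0,2)
for c in cs:
    if cv2.contourArea(c)<100:continue
    r=cv2.minAreaRect(c);b=cv2.boxPoints(r);print(r,np.percentile(hsv[...,2][m>0],[10,50,90]))
    P=np.array([onz(p,*q,119)for q in b]);print(P.round(1),P.mean(0).round(1),np.linalg.norm(P-np.roll(P,-1,0),axis=1).round(1))
for z,q in((95,(241,75)),(95,(305,74)),(95,(306,219)),(95,(247,219))):print(onz(p,*q,z).round(1))
a=cv2.resize(im[60:230,220:330],None,fx=4,fy=3.5,interpolation=cv2.INTER_CUBIC)
print(im[190,255:295].tolist()[::2]);print(im[165:215:2,274].tolist())
E
```

```text
((274.0, 190.0), (32.0, 22.0), 90.0) [152.4 213.  218. ]
[[539.3 251.3 119. ]
 [543.3 269.3 119. ]
 [570.4 263.6 119. ]
 [566.4 245.1 119. ]] [554.9 257.3 119. ] [18.4 27.8 18.9 27.8]
((272.0, 111.5), (29.0, 28.0), 90.0) [152.4 213.  218. ]
[[478.4 261.3 119. ]
 [483.1 283.  119. ]
 [505.1 278.3 119. ]
 [500.3 256.2 119. ]] [491.7 269.7 119. ] [22.2 22.5 22.6 22.5]
[455.9 250.   95. ]
[466.8 303.3  95. ]
[593.7 279.3  95. ]
[581.8 224.6  95. ]
[[65, 109, 144], [62, 103, 137], [63, 104, 138], [72, 106, 134], [157, 180, 189], [184, 206, 213], [182, 204, 211], [181, 203, 211], [185, 208, 216], [188, 210, 218], [185, 208, 216], [184, 208, 215], [185, 208, 216], [189, 211, 219], [189, 211, 219], [160, 184, 196], [85, 135, 175], [105, 173, 221], [118, 191, 235], [126, 202, 241]]
[[115, 186, 231], [114, 187, 232], [115, 187, 232], [107, 166, 210], [87, 105, 116], [99, 112, 118], [170, 191, 199], [187, 209, 218], [188, 210, 218], [187, 209, 217], [187, 209, 218], [187, 209, 217], [187, 209, 217], [187, 210, 217], [187, 209, 217], [186, 209, 216], [185, 209, 216], [184, 208, 215], [185, 207, 215], [184, 207, 215], [185, 207, 215], [174, 207, 228], [126, 197, 237], [123, 198, 238], [122, 197, 238]]
```

```bash
python3 -m jog '[{"translation":[-0.0024,-0.0005,-0.02],"angular":[0,0,0],"jaw":0.045},{"translation":[-0.0024,-0.0005,-0.02],"angular":[0,0,0],"jaw":0.045},{"translation":[-0.0024,-0.0005,-0.02],"angular":[0,0,0],"jaw":0.045},{"translation":[-0.0024,-0.0005,-0.02],"angular":[0,0,0],"jaw":0.045},{"translation":[-0.002,-0.0005,-0.02],"angular":[0,0,0],"jaw":0.045},{"translation":[0,0,-0.012],"angular":[0,0,0],"jaw":0.045},{"translation":[0,0,-0.012],"angular":[0,0,0],"jaw":0.045},{"translation":[0,0,-0.012],"angular":[0,0,0],"jaw":0.045},{"translation":[0,0,-0.009],"angular":[0,0,0],"jaw":0.045},{"translation":[0,0,0],"angular":[0,0,0],"jaw":0.045}]' 70
python3 - <<'E'
from h import *
p,im=snap("wrist","pics/w2.png");np.save("pics/w2.npy",p,allow_pickle=True)
E
```

```text
time_s: 2.7
position: [551.8, 260.0, 103.2]
ee_rot: [-0.001, 0.104, 0.995, -0.0]
ft_force: [-0.6, -0.3, -0.8]
opening: 44.7
finger_force: 0.0
```

View pics/w2.png

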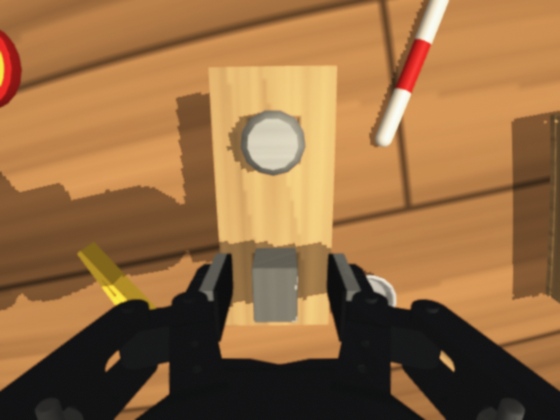

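The fingers straddle the key head (columns 252-298, rows 250-322), with the fingertips at 232 and 330. The hand sits about 2-3 mm too far in +y.

```bash
python3 - <<'E'
from h import *
p=np.load("pics/w2.npy",allow_pickle=True).item()
P=np.array([onz(p,*q,119)for q in[(253,250),(298,250),(297,322),(254,322)]]);print(P.round(1),P.mean(0))
for i in range(3):
    s=telemetry.get_state();print(s["position"])
print(proj(p,s["position"]),onz(p,281,300,119))
E
```

```text
[[532.5 252.7 119. ]
 [536.4 271.2 119. ]
 [571.  264.  119. ]
 [567.  245.  119. ]] [551.75958938 258.20902477 119.        ]
[552.25104499 260.09595949 104.00475269]
[552.25104499 260.09595949 104.00475269]
[552.25104499 260.09595949 104.00475269]
[279.96934557 271.93122088] [558.3496072  259.27575611 119.        ]
```

```bash
python3 -m jog '[{"translation":[0.003,-0.0025,-0.002],"angular":[0,0,0],"jaw":0.045},{"translation":[0,0,-0.002],"angular":[0,0,0],"jaw":0.045},{"translation":[0,0,0],"angular":[0,0,0],"jaw":0.03},{"translation":[0,0,0],"angular":[0,0,0],"jaw":0.022},{"translation":[0,0,0],"angular":[0,0,0],"jaw":0.015},{"translation":[0,0,0],"angular":[0,0,0],"jaw":0.01},{"translation":[0,0,0],"angular":[0,0,0],"jaw":0.01},{"translation":[0,0,0],"angular":[0,0,0],"jaw":0.01},{"translation":[0,0,0],"angular":[0,0,0],"jaw":0.01},{"translation":[0,0,0],"angular":[0,0,0],"jaw":0.01}]' 80
```

```text
time_s: 4.0
position: [555.5, 257.8, 100.8]
ee_rot: [0.0, 0.104, 0.995, 0.0]
ft_force: [-0.3, -0.9, 3.6]
opening: 18.4
finger_force: 79.8
```

```bash
python3 -m jog '[{"translation":[0,0,0.02],"angular":[0,0,0],"jaw":0.01},{"translation":[0,0,0.028],"angular":[0,0,0],"jaw":0.01},{"translation":[0,0,0.028],"angular":[0,0,0],"jaw":0.01},{"translation":[0,0,0.028],"angular":[0,0,0],"jaw":0.01},{"translation":[0,0,0.028],"angular":[0,0,0],"jaw":0.01},{"translation":[0,-0.03,0.008],"angular":[0,0,3],"jaw":0.01},{"translation":[0,-0.04,0],"angular":[0,0,3],"jaw":0.01},{"translation":[0,-0.04,0],"angular":[0,0,3],"jaw":0.01},{"translation":[0,-0.04,0],"angular":[0,0,3],"jaw":0.01},{"translation":[0,-0.04,0],"angular":[0,0,3],"jaw":0.01}]'
python3 -m jog '[{"translation":[0.002,-0.04,0],"angular":[0,0,4],"jaw":0.01},{"translation":[0.002,-0.04,0],"angular":[0,0,4],"jaw":0.01},{"translation":[0,-0.04,0],"angular":[0,0,4],"jaw":0.01},{"translation":[0,-0.03,0],"angular":[0,0,3],"jaw":0.01},{"translation":[0,-0.02,0],"angular":[0,0,0],"jaw":0.01},{"translation":[0,-0.008,0],"angular":[0,0,0],"jaw":0.01},{"translation":[0,0,0],"angular":[0,0,0],"jaw":0.01},{"translation":[0,0,0],"angular":[0,0,0],"jaw":0.01},{"translation":[0,0,0],"angular":[0,0,0],"jaw":0.01},{"translation":[0,0,0],"angular":[0,0,0],"jaw":0.01}]'
python3 - <<'E'
from h import *
p,im=snap("wrist","pics/w3.png");np.save("pics/w3.npy",p,allow_pickle=True)
E
```

```text
time_s: 5.25
position: [554.8, 66.5, 238.6]
ee_rot: [-0.001, -0.027, 1.0, -0.0]
ft_force: [0.3, 0.0, -2.3]
opening: 17.7
finger_force: 79.2
time_s: 6.5
position: [559.4, -109.7, 240.5]
ee_rot: [0.0, -0.157, 0.988, 0.0]
ft_force: [0.6, 0.2, -1.9]
opening: 18.5
finger_force: 79.2
```

View pics/w3.png

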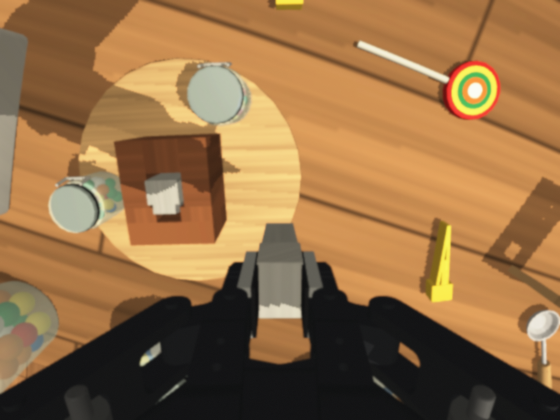

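The wrist view shows the hub top spanning columns 117-225 and rows 135-245 with the spindle near (163,192). The key is upright in the fingers, its tip near (280,224). I'll zoom in on the hub.

```bash
python3 - <<'E'
import cv2
im=cv2.imread("pics/w3.png");c=im[120:260,100:240];cv2.imwrite("pics/w3c.png",cv2.resize(c,(560,560),interpolation=cv2.INTER_CUBIC))
E
```

```text
(no output)
```

View pics/w3c.png

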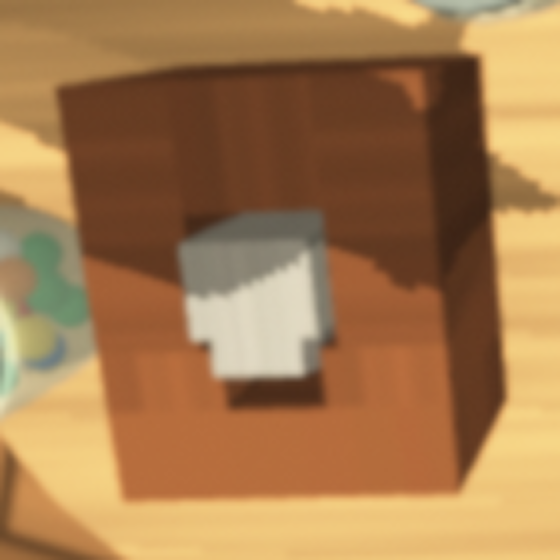

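```bash
python3 - <<'E'
from h import *
p=np.load("pics/w3.npy",allow_pickle=True).item()
f=lambda c,z:onz(p,100+(c[0]+.5)/4-.5,120+(c[1]+.5)/4-.5,z)
A=dict(seatL=((228,406),105),seatR=((325,404),105),farL=((125,498),105),farR=((460,490),105),nearL=((60,90),105),nearR=((430,70),105),spL=((212,379),113),spR=((308,376),113),mid=((276,405),105))
P={k:f(*v) for k,v in A.items()}
for k,v in P.items():print(k,v.round(1))
n=np.linalg.norm
y=P["farR"]-P["farL"];print(n(y),"yaw far",np.arctan2(-y[0],y[1]))
y=P["seatR"]-P["seatL"];print(n(y),"yaw seat",np.arctan2(-y[0],y[1]))
y=P["spR"]-P["spL"];print(n(y),"yaw sp",np.arctan2(-y[0],y[1]))
for a,b in(("nearL","farL"),("nearR","farR")):
    x=P[b]-P[a];print(n(x),"yaw x",np.arctan2(x[1],x[0]))
c=sum(P[k]for k in("farL","farR","nearL","nearR"))/4
th=np.arctan2(-(P["farR"]-P["farL"])[0],(P["farR"]-P["farL"])[1]);u=np.array([np.cos(th),np.sin(th),0])
print("c",c,c+26*u,"seat-far along u",(P["farL"]+P["farR"]-2*P["mid"])@u/2,"gap",(P["mid"]-(P["spL"]+P["spR"])/2)@u)
s=telemetry.get_state();q=s["ee_rot"];print(s["position"],2*np.arctan2(-q[1],q[2]))
E
```

```text
seatL [ 612.6 -209.4  105. ]
seatR [ 605.1 -188.3  105. ]
farL [ 642.5 -228.2  105. ]
farR [ 615.6 -153.8  105. ]
nearL [ 554.3 -259.7  105. ]
nearR [ 526.3 -184.3  105. ]
spL [ 604.1 -211.8  113. ]
spR [ 596.8 -191.7  113. ]
mid [ 608.9 -198.9  105. ]
79.09466583780907 yaw far 0.3469940878097323
22.410631929253938 yaw seat 0.33928717286406035
21.47708076328555 yaw sp 0.348780278799393
93.68966344227063 yaw x 0.34398859465371057
94.40287073375603 yaw x 0.32906032362821086
c [ 584.70546725 -206.48744974  105.        ] [ 609.15584614 -197.64556238  105.        ] seat-far along u 21.69296542573656 gap 8.920403229037062
[ 559.43248669 -109.79151372  240.43764007] 0.3153577041599294
```

```bash
python3 - <<'E'
from h import *
p=np.load("pics/w3.npy",allow_pickle=True).item();im=cv2.imread("pics/w3.png").astype(int)
print("rows",[(r,im[r,276:284].sum(1).mean().round()) for r in range(216,324,2)])
print("row230",[(c,im[230,c].tolist()) for c in range(258,304,2)])
T=np.array([559.4,-109.8,240.4]);th=.315;u=np.array([np.cos(th),np.sin(th),0]);v=np.array([-u[1],u[0],0])
for q,z in(((264,224.),155),((295,224),155),((259,318),259),((301,318),259),((259,305),259)):
    X=onz(p,*q,z)-T;print(q,(X@u).round(2),(X@v).round(2))
print(proj(p,T))
E
```

```text
rows [(216, np.float64(600.0)), (218, np.float64(584.0)), (220, np.float64(560.0)), (222, np.float64(498.0)), (224, np.float64(300.0)), (226, np.float64(267.0)), (228, np.float64(267.0)), (230, np.float64(266.0)), (232, np.float64(265.0)), (234, np.float64(266.0)), (236, np.float64(266.0)), (238, np.float64(267.0)), (240, np.float64(268.0)), (242, np.float64(280.0)), (244, np.float64(293.0)), (246, np.float64(292.0)), (248, np.float64(292.0)), (250, np.float64(293.0)), (252, np.float64(296.0)), (254, np.float64(291.0)), (256, np.float64(289.0)), (258, np.float64(289.0)), (260, np.float64(294.0)), (262, np.float64(342.0)), (264, np.float64(387.0)), (266, np.float64(392.0)), (268, np.float64(391.0)), (270, np.float64(392.0)), (272, np.float64(391.0)), (274, np.float64(392.0)), (276, np.float64(391.0)), (278, np.float64(391.0)), (280, np.float64(391.0)), (282, np.float64(391.0)), (284, np.float64(390.0)), (286, np.float64(390.0)), (288, np.float64(390.0)), (290, np.float64(390.0)), (292, np.float64(390.0)), (294, np.float64(390.0)), (296, np.float64(390.0)), (298, np.float64(390.0)), (3
[... 265 characters left out ...]
p.float64(344.0)), (322, np.float64(363.0))]
row230 [(258, [135, 213, 246]), (260, [135, 213, 246]), (262, [134, 211, 245]), (264, [107, 160, 198]), (266, [82, 95, 101]), (268, [81, 92, 96]), (270, [81, 92, 96]), (272, [80, 92, 95]), (274, [82, 92, 96]), (276, [81, 93, 96]), (278, [81, 93, 96]), (280, [80, 91, 95]), (282, [78, 90, 93]), (284, [79, 90, 93]), (286, [79, 90, 93]), (288, [80, 90, 93]), (290, [80, 91, 94]), (292, [81, 93, 97]), (294, [83, 113, 144]), (296, [86, 147, 208]), (298, [87, 150, 212]), (300, [86, 149, 212]), (302, [86, 149, 212])]
(264, 224.0) 5.36 -11.12
(295, 224) 5.33 11.73
(259, 318) 14.07 -8.64
(301, 318) 14.04 9.88
(259, 305) 7.45 -8.51
[278.7245135  270.14649874]
```

```bash
python3 - <<'E'
from h import *
p=np.load("pics/w3.npy",allow_pickle=True).item()
T=np.array([559.4,-109.8,240.4]);th=.315;u=np.array([np.cos(th),np.sin(th),0]);v=np.array([-u[1],u[0],0])
for q,z,e in(((264,223.2),155,3.25),((295,223.2),155,3.25),((259,261.5),259,-13.75),((280,241.5),235,-13.75),((301,318),259,13.75)):
    X=onz(p,*q,z)-T;print(q,(X@u).round(2),(X@v).round(2),"off",(X@u-e).round(2))
E
```

```text
(264, 223.2) 4.74 -11.11 off 1.49
(295, 223.2) 4.71 11.72 off 1.46
(259, 261.5) -13.28 -8.12 off 0.47
(280, 241.5) -12.65 0.6 off 1.1
(301, 318) 14.04 9.88 off 0.29
```

```bash
python3 -m jog '[{"translation":[0.005,-0.012,0],"angular":[0,0,0.4],"jaw":0.01},{"translation":[0.01,-0.023,0],"angular":[0,0,0.4],"jaw":0.01},{"translation":[0.01,-0.023,0],"angular":[0,0,0.4],"jaw":0.01},{"translation":[0.01,-0.023,0],"angular":[0,0,0.4],"jaw":0.01},{"translation":[0.005,-0.0113,0],"angular":[0,0,0],"jaw":0.01},{"translation":[0,0,-0.01],"angular":[0,0,0],"jaw":0.01},{"translation":[0,0,-0.015],"angular":[0,0,0],"jaw":0.01},{"translation":[0,0,-0.005],"angular":[0,0,0],"jaw":0.01},{"translation":[0,0,0],"angular":[0,0,0],"jaw":0.01},{"translation":[0,0,0],"angular":[0,0,0],"jaw":0.01}]'
python3 - <<'E'
from h import *
s=telemetry.get_state();p,im=snap("wrist","pics/w4.png");np.save("pics/w4.npy",p,allow_pickle=True)
ps,im2=snap("scene","pics/s4.png");np.save("pics/s4.npy",ps,allow_pickle=True)
q=s["ee_rot"];print(s["position"],2*np.arctan2(-q[1],q[2]))
c=proj(ps,[609,-198,105]);print(c);x,y=c.astype(int)
a=cv2.resize(im2[y-75:y+45,x-60:x+60],(500,500),interpolation=cv2.INTER_CUBIC)
b=cv2.resize(im[130:330,200:360],(400,500),interpolation=cv2.INTER_CUBIC)[:, :290]
cv2.imwrite("pics/c4.png",np.hstack([a,b]))
E
```

```text
time_s: 7.8
position: [599.4, -202.3, 210.8]
ee_rot: [0.0, -0.171, 0.985, -0.0]
ft_force: [0.8, 0.1, -2.6]
opening: 18.2
finger_force: 79.2
[ 599.41449598 -202.25967908  210.78044646] 0.3430440064284085
[165.22309699 184.94881322]
```

View pics/c4.png

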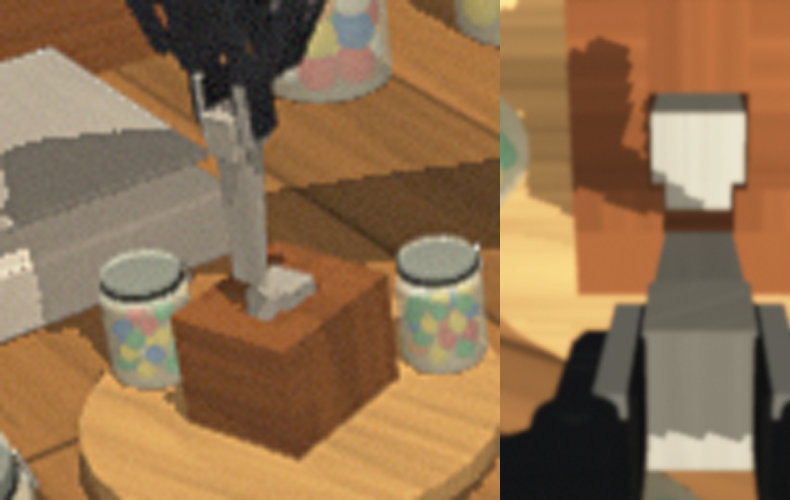

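The left view shows the key above the gap, and the right view shows the blade centred laterally on the gap and spindle notch (crop columns 663-735).

```bash
python3 - <<'E'
from h import *
p=np.load("pics/w4.npy",allow_pickle=True).item()
T=np.array([599.4,-202.2,210.6]);th=.343;u=np.array([np.cos(th),np.sin(th),0]);v=np.array([-u[1],u[0],0])
for n,q,z in(("tip",(200+(663-500)/2.5,222.3),125.2),("tip",(200+(736-500)/2.5,222.3),125.2),("sp",(200+(664-500)/2.5,214),113),("sp",(200+(733-500)/2.5,214),113)):
    X=onz(p,*q,z)-T;print(n,X@u,X@v)
S=np.array([609,-198.4,105])-T;print(S@u,S@v)
E
```

```text
tip 4.040140944216785 -10.41967812823103
tip 4.020637478486886 11.081146024793712
sp 1.353729711349019 -10.60959592831342
sp 1.335117079660365 10.642149040124679
10.318792282830136 0.35003688920674786
```

```bash
python3 -m jog '[{"translation":[0,0,-0.006],"angular":[0,0,0],"jaw":0.01},{"translation":[0,0,-0.006],"angular":[0,0,0],"jaw":0.01},{"translation":[0,0,-0.005],"angular":[0,0,0],"jaw":0.01},{"translation":[0,0,-0.004],"angular":[0,0,0],"jaw":0.01},{"translation":[0,0,-0.003],"angular":[0,0,0],"jaw":0.01},{"translation":[0,0,-0.003],"angular":[0,0,0],"jaw":0.01},{"translation":[0,0,-0.003],"angular":[0,0,0],"jaw":0.01},{"translation":[0,0,-0.003],"angular":[0,0,0],"jaw":0.01},{"translation":[0,0,-0.002],"angular":[0,0,0],"jaw":0.01},{"translation":[0,0,0],"angular":[0,0,0],"jaw":0.01}]'
```

```text
time_s: 9.15
position: [599.3, -202.5, 175.1]
ee_rot: [-0.0, -0.17, 0.985, 0.0]
ft_force: [-0.8, 0.3, -1.6]
opening: 18.3
finger_force: 79.2
```

```bash
python3 -m jog '[{"translation":[0.0005,0.0002,-0.001],"angular":[0,0,0],"jaw":0.01},{"translation":[0.0005,0.0002,-0.001],"angular":[0,0,0],"jaw":0.01},{"translation":[0.0004,0.0001,-0.001],"angular":[0,0,0],"jaw":0.01},{"translation":[0,0,-0.001],"angular":[0,0,0],"jaw":0.01},{"translation":[0,0,-0.001],"angular":[0,0,0],"jaw":0.01},{"translation":[0,0,-0.001],"angular":[0,0,0],"jaw":0.01},{"translation":[0,0,-0.001],"angular":[0,0,0],"jaw":0.01},{"translation":[0,0,-0.001],"angular":[0,0,0],"jaw":0.01},{"translation":[0,0,0],"angular":[0,0,0],"jaw":0.01},{"translation":[0,0,0],"angular":[0,0,0],"jaw":0.01}]'
python3 -m jog '[{"translation":[0.0002,0.0001,0],"angular":[0,0,0],"jaw":0.01},{"translation":[0.0002,0.0001,0],"angular":[0,0,0],"jaw":0.01},{"translation":[0.0002,0.0001,0],"angular":[0,0,0],"jaw":0.01},{"translation":[0,0,0],"angular":[0,0,0],"jaw":0.01},{"translation":[0,0,0],"angular":[0,0,0],"jaw":0.01},{"translation":[0,0,0],"angular":[0,0,0],"jaw":0.01},{"translation":[0,0,0],"angular":[0,0,0],"jaw":0.01},{"translation":[0,0,0],"angular":[0,0,0],"jaw":0.01},{"translation":[0,0,0],"angular":[0,0,0],"jaw":0.01},{"translation":[0,0,0],"angular":[0,0,0],"jaw":0.01}]'
```

```text
time_s: 10.4
position: [600.8, -202.1, 167.3]
ee_rot: [0.0, -0.17, 0.985, -0.0]
ft_force: [-0.1, -1.2, -0.9]
opening: 18.4
finger_force: 79.2
time_s: 11.65
position: [601.3, -201.8, 167.3]
ee_rot: [-0.0, -0.17, 0.985, 0.0]
ft_force: [0.1, 0.8, -2.0]
opening: 18.3
finger_force: 79.2
```

```bash
python3 -m jog '[{"translation":[0.0003,0.0001,0],"angular":[0,0,0],"jaw":0.01},{"translation":[0.0003,0.0001,0],"angular":[0,0,0],"jaw":0.01},{"translation":[0.0003,0.0001,0],"angular":[0,0,0],"jaw":0.01},{"translation":[0,0,0],"angular":[0,0,0],"jaw":0.01},{"translation":[0,0,0],"angular":[0,0,0],"jaw":0.01},{"translation":[0,0,0],"angular":[0,0,0],"jaw":0.01},{"translation":[0,0,0],"angular":[0,0,0],"jaw":0.01},{"translation":[0,0,0],"angular":[0,0,0],"jaw":0.01},{"translation":[0,0,0],"angular":[0,0,0],"jaw":0.01},{"translation":[0,0,0],"angular":[0,0,0],"jaw":0.01}]'
```

```text
time_s: 12.9
position: [602.1, -201.5, 167.3]
ee_rot: [-0.0, -0.17, 0.985, -0.0]
ft_force: [-2.1, 0.2, -1.8]
opening: 18.5
finger_force: 79.2
```

```bash
python3 -m jog '[{"translation":[0.0003,0.0001,-0.001],"angular":[0,0,0],"jaw":0.01},{"translation":[0,0,-0.001],"angular":[0,0,0],"jaw":0.01},{"translation":[0,0,-0.001],"angular":[0,0,0],"jaw":0.01},{"translation":[0,0,-0.001],"angular":[0,0,0],"jaw":0.01},{"translation":[0,0,-0.001],"angular":[0,0,0],"jaw":0.01},{"translation":[0,0,-0.001],"angular":[0,0,0],"jaw":0.01},{"translation":[0,0,-0.001],"angular":[0,0,0],"jaw":0.01},{"translation":[0,0,-0.001],"angular":[0,0,0],"jaw":0.01},{"translation":[0,0,0],"angular":[0,0,0],"jaw":0.01},{"translation":[0,0,0],"angular":[0,0,0],"jaw":0.01}]'; python3 -c "
from h import *
s=telemetry.get_state();print(s['ft_force'],s['ft_torque'])"
```

```text
time_s: 14.15
position: [602.4, -201.5, 159.1]
ee_rot: [-0.0, -0.17, 0.985, -0.0]
ft_force: [-3.9, -1.2, -0.6]
opening: 17.9
finger_force: 79.3
[-3.91176601 -1.15310131 -0.64782238] [-0.42176642  1.02833223  0.02784399]
```

```bash
python3 -m jog '[{"translation":[0,0,-0.0006],"angular":[0,0,0],"jaw":0.01},{"translation":[0,0,-0.0006],"angular":[0,0,0],"jaw":0.01},{"translation":[0,0,-0.0006],"angular":[0,0,0],"jaw":0.01},{"translation":[0,0,-0.0006],"angular":[0,0,0],"jaw":0.01},{"translation":[0,0,-0.0006],"angular":[0,0,0],"jaw":0.01},{"translation":[0,0,-0.0006],"angular":[0,0,0],"jaw":0.01},{"translation":[0,0,-0.0006],"angular":[0,0,0],"jaw":0.01},{"translation":[0,0,-0.0006],"angular":[0,0,0],"jaw":0.01},{"translation":[0,0,-0.0006],"angular":[0,0,0],"jaw":0.01},{"translation":[0,0,0],"angular":[0,0,0],"jaw":0.01}]'
```

```text
time_s: 15.4
position: [602.4, -201.6, 156.7]
ee_rot: [0.001, -0.17, 0.985, -0.001]
ft_force: [-7.6, -0.7, 8.7]
opening: 18.1
finger_force: 80.6
```

```bash
python3 -m jog '[{"translation":[0,0,-0.0005],"angular":[0,0,0],"jaw":0.01},{"translation":[0,0,-0.0005],"angular":[0,0,0],"jaw":0.01},{"translation":[0,0,-0.0005],"angular":[0,0,0],"jaw":0.01},{"translation":[0,0,-0.0005],"angular":[0,0,0],"jaw":0.01},{"translation":[0,0,0],"angular":[0,0,0],"jaw":0.01},{"translation":[0,0,0],"angular":[0,0,0],"jaw":0.01},{"translation":[0,0,0],"angular":[0,0,0],"jaw":0.01},{"translation":[0,0,0],"angular":[0,0,0],"jaw":0.01},{"translation":[0,0,0],"angular":[0,0,0],"jaw":0.01},{"translation":[0,0,0],"angular":[0,0,0],"jaw":0.01}]'; python3 - <<'E'
from h import *
p,im=snap("wrist","pics/w5.png");ps,im2=snap("scene","pics/s5.png");s=telemetry.get_state();print(s["ft_force"],s["ft_torque"])
x,y=165,180
a=cv2.resize(im2[y-75:y+45,x-60:x+60],(500,500),interpolation=cv2.INTER_CUBIC)
b=cv2.resize(im[130:330,200:360],(400,500),interpolation=cv2.INTER_CUBIC)[:, :290]
cv2.imwrite("pics/c5.png",np.hstack([a,b]))
E
```

```text
time_s: 16.65
position: [602.5, -201.8, 156.3]
ee_rot: [0.001, -0.17, 0.985, -0.001]
ft_force: [-9.5, -0.3, 13.2]
opening: 18.8
finger_force: 81.2
[-9.09567189 -0.727987   12.66130478] [-0.05925442  2.27254027  0.04730791]
```

View pics/c5.png

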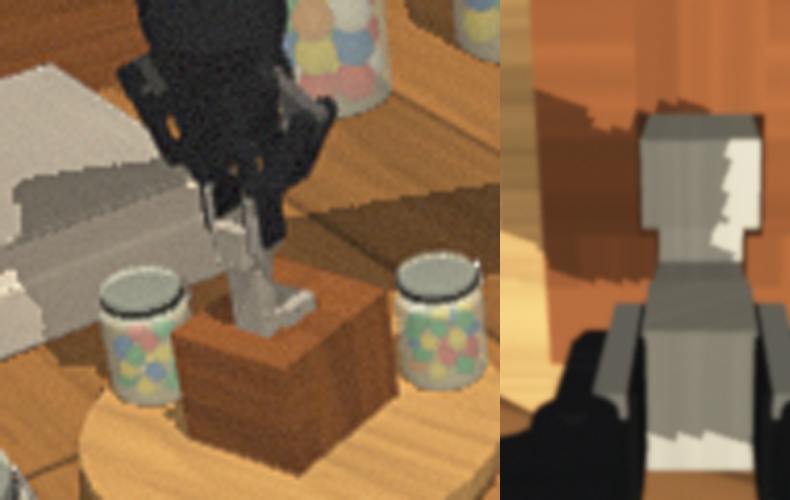

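The blade sits in the gap against the wall at about 34.5 mm deep, where a 9.2 mm thick key should bind in the measured 8.9 mm gap. I'll ease the sideways push and press harder.

```bash
python3 -m jog '[{"translation":[-0.0005,-0.0002,0],"angular":[0,0,0],"jaw":0.01},{"translation":[-0.0005,-0.0002,0],"angular":[0,0,0],"jaw":0.01},{"translation":[0,0,-0.0005],"angular":[0,0,0],"jaw":0.01},{"translation":[0,0,-0.0005],"angular":[0,0,0],"jaw":0.01},{"translation":[0,0,-0.0005],"angular":[0,0,0],"jaw":0.01},{"translation":[0,0,-0.0005],"angular":[0,0,0],"jaw":0.01},{"translation":[0,0,-0.0005],"angular":[0,0,0],"jaw":0.01},{"translation":[0,0,-0.0005],"angular":[0,0,0],"jaw":0.01},{"translation":[0,0,0],"angular":[0,0,0],"jaw":0.01},{"translation":[0,0,0],"angular":[0,0,0],"jaw":0.01}]'
```

```text
time_s: 18.0
position: [602.4, -202.2, 155.2]
ee_rot: [0.003, -0.171, 0.985, -0.002]
ft_force: [-9.0, 0.3, 16.7]
opening: 17.9
finger_force: 81.8
```

```bash
python3 -m jog '[{"translation":[-0.0005,-0.0002,0],"angular":[0,0,0],"jaw":0.01},{"translation":[-0.0005,-0.0002,0],"angular":[0,0,0],"jaw":0.01},{"translation":[0,0,-0.0005],"angular":[0,0,0],"jaw":0.01},{"translation":[0,0,-0.0005],"angular":[0,0,0],"jaw":0.01},{"translation":[0,0,-0.0005],"angular":[0,0,0],"jaw":0.01},{"translation":[0,0,-0.0005],"angular":[0,0,0],"jaw":0.01},{"translation":[0,0,-0.0005],"angular":[0,0,0],"jaw":0.01},{"translation":[0,0,-0.0005],"angular":[0,0,0],"jaw":0.01},{"translation":[0,0,0],"angular":[0,0,0],"jaw":0.01},{"translation":[0,0,0],"angular":[0,0,0],"jaw":0.01}]'
```

```text
time_s: 19.25
position: [602.4, -202.4, 154.5]
ee_rot: [0.004, -0.171, 0.985, -0.002]
ft_force: [-9.8, 1.6, 21.6]
opening: 18.2
finger_force: 82.5
```

```bash
python3 -m jog '[{"translation":[0,0,0.001],"angular":[0,0,0],"jaw":0.01},{"translation":[0,0,0.001],"angular":[0,0,0],"jaw":0.01},{"translation":[0,0,0.001],"angular":[0,0,0],"jaw":0.01},{"translation":[0,0,0.001],"angular":[0,0,0],"jaw":0.01},{"translation":[0,0,0.0005],"angular":[0,0,0],"jaw":0.01},{"translation":[0,0,0.0005],"angular":[0,0,0],"jaw":0.01},{"translation":[0,0,0],"angular":[0,0,0],"jaw":0.01},{"translation":[0,0,0],"angular":[0,0,0],"jaw":0.01},{"translation":[0,0,0],"angular":[0,0,0],"jaw":0.01},{"translation":[0,0,0],"angular":[0,0,0],"jaw":0.01}]'; python3 -c "
from h import *
s=telemetry.get_state();print(s['ft_force'],s['ft_torque'])"
```

```text
time_s: 20.5
position: [602.3, -202.4, 154.6]
ee_rot: [0.003, -0.171, 0.985, -0.001]
ft_force: [-4.5, -0.1, 8.3]
opening: 17.8
finger_force: 80.6
[-4.54239005 -0.06152791  8.33520713] [-0.10813071  1.15590515  0.12687583]
```

```bash
python3 -m jog '[{"translation":[0,0,0.001],"angular":[0,0,0],"jaw":0.01},{"translation":[0,0,0.001],"angular":[0,0,0],"jaw":0.01},{"translation":[0,0,0.001],"angular":[0,0,0],"jaw":0.01},{"translation":[0,0,0],"angular":[0,0,0],"jaw":0.01},{"translation":[0,0,0],"angular":[0,0,0],"jaw":0.03},{"translation":[0,0,0],"angular":[0,0,0],"jaw":0.04},{"translation":[0,0,0],"angular":[0,0,0],"jaw":0.04},{"translation":[0,0,0],"angular":[0,0,0],"jaw":0.04},{"translation":[0,0,0],"angular":[0,0,0],"jaw":0.04},{"translation":[0,0,0],"angular":[0,0,0],"jaw":0.04}]'; python3 -m jog '[{"translation":[0,0,0.01],"angular":[0,0,0],"jaw":0.04},{"translation":[0,0,0.015],"angular":[0,0,0],"jaw":0.04},{"translation":[0,0,0.015],"angular":[0,0,0],"jaw":0.04},{"translation":[0,0,0.015],"angular":[0,0,0],"jaw":0},{"translation":[0,0,0],"angular":[0,0,0],"jaw":0},{"translation":[0,0,0],"angular":[0,0,0],"jaw":0},{"translation":[0,0,0],"angular":[0,0,0],"jaw":0},{"translation":[0,0,0],"angular":[0,0,0],"jaw":0},{"translation":[0,0,0],"angular":[0,0,0],"jaw":0},{"translation":[0,0,0],"angular":[0,0,0],"jaw":0}]' 40; python3 - <<'E'
from h import *
p,im=snap("wrist","pics/w6.png");np.save("pics/w6.npy",p,allow_pickle=True);ps,im2=snap("scene","pics/s6.png")
x,y=165,180
a=cv2.resize(im2[y-75:y+45,x-60:x+60],(450,450),interpolation=cv2.INTER_CUBIC)
b=cv2.resize(im[100:380,190:370],None,fx=450/280,fy=450/280,interpolation=cv2.INTER_CUBIC)
cv2.imwrite("pics/c6.png",np.hstack([a,b]))
E
```

```text
time_s: 21.75
position: [600.5, -202.2, 153.9]
ee_rot: [0.0, -0.17, 0.985, -0.0]
ft_force: [0.3, 0.5, 0.0]
opening: 40.0
finger_force: 0.0
time_s: 23.0
position: [600.5, -202.2, 208.7]
ee_rot: [-0.0, -0.17, 0.985, 0.0]
ft_force: [-0.3, 0.0, -0.3]
opening: -0.2
finger_force: 0.0
```

View pics/c6.png

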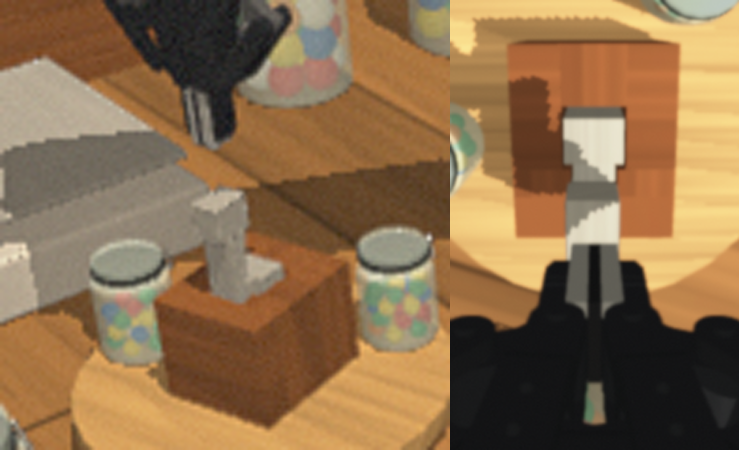

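The key stands upright on its own in the gap. I'll press the head once from above with the fingers closed to make it tight.

```bash
python3 -m jog '[{"translation":[0.003,0.001,-0.01],"angular":[0,0,0],"jaw":0},{"translation":[0,0,-0.01],"angular":[0,0,0],"jaw":0},{"translation":[0,0,-0.008],"angular":[0,0,0],"jaw":0},{"translation":[0,0,-0.003],"angular":[0,0,0],"jaw":0},{"translation":[0,0,-0.001],"angular":[0,0,0],"jaw":0},{"translation":[0,0,-0.001],"angular":[0,0,0],"jaw":0},{"translation":[0,0,-0.001],"angular":[0,0,0],"jaw":0},{"translation":[0,0,-0.001],"angular":[0,0,0],"jaw":0},{"translation":[0,0,-0.001],"angular":[0,0,0],"jaw":0},{"translation":[0,0,0],"angular":[0,0,0],"jaw":0}]'
```

```text
time_s: 24.35
position: [603.6, -201.2, 173.0]
ee_rot: [0.0, -0.17, 0.985, -0.0]
ft_force: [0.3, 1.5, 1.5]
opening: 0.0
finger_force: 0.0
```

Contact is right where expected, at z = 173. I'll press on now.

```bash
python3 -m jog '[{"translation":[0,0,-0.0007],"angular":[0,0,0],"jaw":0},{"translation":[0,0,-0.0007],"angular":[0,0,0],"jaw":0},{"translation":[0,0,-0.0007],"angular":[0,0,0],"jaw":0},{"translation":[0,0,-0.0007],"angular":[0,0,0],"jaw":0},{"translation":[0,0,-0.0007],"angular":[0,0,0],"jaw":0},{"translation":[0,0,-0.0007],"angular":[0,0,0],"jaw":0},{"translation":[0,0,-0.0006],"angular":[0,0,0],"jaw":0},{"translation":[0,0,0],"angular":[0,0,0],"jaw":0},{"translation":[0,0,0],"angular":[0,0,0],"jaw":0},{"translation":[0,0,0],"angular":[0,0,0],"jaw":0}]'
```

```text
time_s: 25.6
position: [604.0, -201.9, 172.8]
ee_rot: [0.002, -0.17, 0.985, -0.002]
ft_force: [-3.7, 0.4, 13.5]
opening: 0.2
finger_force: 6.5
```

```bash
python3 -m jog '[{"translation":[0,0,-0.0006],"angular":[0,0,0],"jaw":0},{"translation":[0,0,-0.0006],"angular":[0,0,0],"jaw":0},{"translation":[0,0,-0.0006],"angular":[0,0,0],"jaw":0},{"translation":[0,0,-0.0006],"angular":[0,0,0],"jaw":0},{"translation":[0,0,-0.0006],"angular":[0,0,0],"jaw":0},{"translation":[0,0,0],"angular":[0,0,0],"jaw":0},{"translation":[0,0,0],"angular":[0,0,0],"jaw":0},{"translation":[0,0,0],"angular":[0,0,0],"jaw":0},{"translation":[0,0,0],"angular":[0,0,0],"jaw":0},{"translation":[0,0,0],"angular":[0,0,0],"jaw":0}]'
```

```text
time_s: 26.85
position: [604.4, -202.7, 172.5]
ee_rot: [0.003, -0.17, 0.985, -0.003]
ft_force: [-5.7, -0.0, 19.7]
opening: -0.0
finger_force: 9.8
```

```bash
python3 -m jog '[{"translation":[0,0,-0.0006],"angular":[0,0,0],"jaw":0},{"translation":[0,0,-0.0006],"angular":[0,0,0],"jaw":0},{"translation":[0,0,-0.0006],"angular":[0,0,0],"jaw":0},{"translation":[0,0,-0.0004],"angular":[0,0,0],"jaw":0},{"translation":[0,0,0],"angular":[0,0,0],"jaw":0},{"translation":[0,0,0],"angular":[0,0,0],"jaw":0},{"translation":[0,0,0],"angular":[0,0,0],"jaw":0},{"translation":[0,0,0],"angular":[0,0,0],"jaw":0},{"translation":[0,0,0],"angular":[0,0,0],"jaw":0},{"translation":[0,0,0],"angular":[0,0,0],"jaw":0}]'; python3 -m jog '[{"translation":[0,0,0.003],"angular":[0,0,0],"jaw":0},{"translation":[0,0,0.004],"angular":[0,0,0],"jaw":0},{"translation":[0,0,0.005],"angular":[0,0,0],"jaw":0},{"translation":[0,0,0.015],"angular":[0,0,0],"jaw":0},{"translation":[0,0,0.02],"angular":[0,0,0],"jaw":0},{"translation":[0,0,0.02],"angular":[0,0,0],"jaw":0},{"translation":[0,0,0.01],"angular":[0,0,0],"jaw":0},{"translation":[0,0,0],"angular":[0,0,0],"jaw":0},{"translation":[0,0,0],"angular":[0,0,0],"jaw":0},{"translation":[0,0,0],"angular":[0,0,0],"jaw":0}]'; python3 - <<'E'
from h import *
p,im=snap("wrist","pics/w7.png");ps,im2=snap("scene","pics/s7.png")
x,y=165,180
a=cv2.resize(im2[y-75:y+45,x-60:x+60],(450,450),interpolation=cv2.INTER_CUBIC)
b=cv2.resize(im[100:380,190:370],None,fx=450/280,fy=450/280,interpolation=cv2.INTER_CUBIC)
cv2.imwrite("pics/c7.png",np.hstack([a,b]))
E
```

```text
time_s: 28.1
position: [604.7, -203.3, 172.3]
ee_rot: [0.004, -0.17, 0.985, -0.004]
ft_force: [-7.5, -0.2, 23.7]
opening: 0.2
finger_force: 12.2
time_s: 29.35
position: [603.1, -201.0, 238.6]
ee_rot: [-0.001, -0.17, 0.985, 0.001]
ft_force: [0.0, 0.8, 0.1]
opening: -0.0
finger_force: 0.0
```

View pics/c7.png

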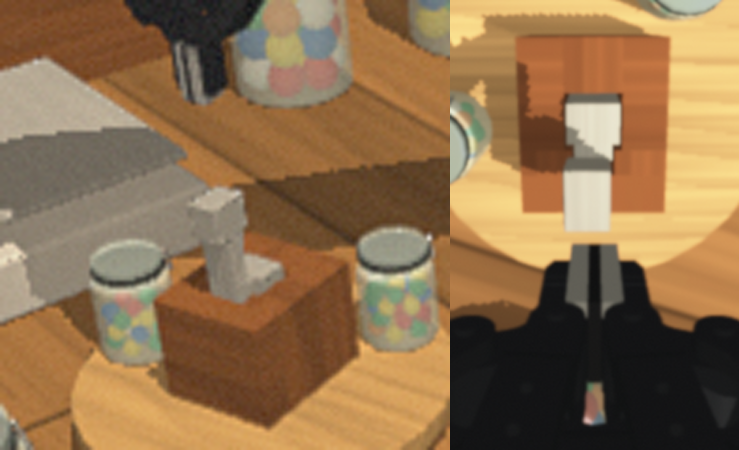

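The key stays upright and wedged, but the head may have leaned slightly toward -y. I'll measure the tilt.

```bash
python3 - <<'E'
from h import *
th=.343;u=np.array([np.cos(th),np.sin(th),0]);v=np.array([-u[1],u[0],0]);S=np.array([609,-198.4,105])
p=imaging.camera_params("wrist")
for fn,P,z in(("w6",np.load("pics/w6.npy",allow_pickle=True).item(),172.9),("w7",p,172.5)):
    im=cv2.imread(f"pics/{fn}.png");hsv=cv2.cvtColor(im,cv2.COLOR_BGR2HSV)
    sat=hsv[...,1]
    for r in (212,220,228,232,236):
        if fn=="w6": r+=4
        m=np.where(sat[r,240:300]<60)[0]+240
        if len(m): 
            L=onz(P,m[0]-.5,r,z);Rr=onz(P,m[-1]+.5,r,z);print(fn,r,m[0],m[-1],((L-S)@v).round(1),((Rr-S)@v).round(1),((L-S)@u).round(1))
    # spindle
    for r in (168,178):
        m=np.where(sat[r,240:300]<60)[0]+240
        if len(m): print(" sp",r,[((onz(P,c,r,113)-S)@v).round(1) for c in(m[0]-.5,m[-1]+.5)])
E
```

```text
w6 216 264 292 -9.6 7.0 -25.6
w6 224 263 293 -10.2 7.6 -20.7
w6 232 263 294 -10.3 8.3 -15.9
w6 236 263 294 -10.3 8.3 -13.4
w6 240 263 294 -10.4 8.3 -10.9
 sp 168 [np.float64(-12.9), np.float64(11.3)]
 sp 178 [np.float64(-14.5), np.float64(12.9)]
w7 212 261 289 -12.9 6.5 -16.0
w7 220 261 289 -13.0 6.5 -10.4
w7 228 261 289 -13.1 6.5 -4.7
w7 232 261 288 -13.2 5.9 -1.8
w7 236 262 288 -12.5 5.9 1.1
 sp 168 [np.float64(-15.1), np.float64(13.0)]
 sp 178 [np.float64(-15.2), np.float64(13.1)]
```

```bash
python3 -c "
from h import *
print(order.finish_job())"
```

```text
the job is handed in; nothing more can be done
None
```

The key is wedged about 36 mm deep between hub and spindle, pressed once at about 24 N and released; the final press left it leaning about 1.5–2°, which I did not correct, and the job is handed in.

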